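Load the tube-cutting jig to the marks

TASK

Get the tube-cutting jig ready: first draw the setting pin straight out of its bore by its knurled head and lay it flat in the wooden pin tray, lengthwise. Then slide each of the two brass tubes along its rails into the bore ahead of it until the groove turned round the tube is level with the face of the block. Leave the other tools where they lie.

Things in the scene. Friction and masses are not known exactly. Their poses are not given: they have to be found in the camera images.
- tube_jig: Fixed jig: aluminium block 100 (x) x 60 (y) x 75 high, two through bores 21.5 dia along y at x = -22 and +22, 45 above the bench. On its +y side a pair of 12 mm rails (tops 39 above the bench, axes 22 apart) ahead of each bore holds a tube on the bore's axis, out to y = +185, over a 10 mm base. Origin: under the block's middle, on the bench; y along the bores to the rail side, z up. All mm.
- mouth_a (a point): Centre of the mouth of bore A (jig x = -22 mm), in the block's face on the rail side (jig y = +30 mm), 45 mm above the bench. Axes as the jig's. This is the bore that the setting pin blocks at the start.
- mouth_b (a point): The same for bore B (jig x = +22 mm).
- short_tube: The shorter brass tube, 90 mm long, 20 mm diameter, about 0.06 kg. It lies on one of the two pairs of rails (which one varies), 8 to 35 mm from the block; slides and may roll, stopped only by friction. Origin: its centre. y axis along it, from the end that enters the bore to the rear end.
- short_tube_mid (a point): Centre of the short tube: the rear end lies 45 mm from it towards +y.
- short_tube_mark (a point): Point on the short tube's axis at its groove (a dark turned ring 2.4 mm wide), 36 mm behind its leading end.
- long_tube: The longer brass tube: 110 mm long, otherwise as the short tube, on the other pair of rails. Origin: its centre; y axis from leading end to rear end.
- long_tube_mid (a point): Centre of the long tube: the rear end lies 55 mm from it towards +y.
- long_tube_mark (a point): Point on the long tube's axis at its groove, 50 mm behind its leading end.
- setting_pin: Loose steel pin in bore A, about 0.06 kg: shank 20 mm diameter, 65 long; knurled head 24 diameter, 36 long, outside the block on the side away from the rails, shoulder 6 to 16 mm from the block. Origin: on the axis at the shoulder. y axis along the pin, head to tip (tip at +65, head's end at -36 mm).
- pin_head (a point): Centre of the pin's knurled head (18 mm behind the shoulder), the place to grasp it, about 44 mm above the bench at the start.
- pin_mid (a point): Mid-length of the whole pin, on its axis, 32.5 mm from the centre of the head towards the tip; it balances close to here.
- pin_tray: Fixed shallow wooden tray, 86 mm (x) by 132 mm (y) outside, 14 mm high, walls and floor 4 mm thick. Origin: centre of its underside, on the bench; its long side is its y axis. It and the anvil plate change places.
- anvil_plate: Bystander, loose: black steel plate with a bright strip, 111x60x22 mm, beyond the jig. Origin: centre of underside.
- pliers_near: Bystander, loose: pliers with blue grips, 43x133x11 mm, between robot and jig. Origin: centre of underside.
- pliers_right: Bystander, loose: pliers with red grips, 48x142x11 mm, lying on the pin's side of the jig, below the pin's path. Origin: centre of underside.
- wood_clamp: Bystander, loose: wooden ring clamp, 32x149x23 mm, between robot and the rails. Origin: centre of underside.
- wax: Bystander, loose: dark bar of carving wax, 29x116x28 mm, beyond the rails' end. Origin: centre of underside.

How it is judged:
On the way, in this order (a step that is already met when the one before it is completed fails the run):
1. the setting pin is drawn out of the bore (its tip clear of the block on the head side) (y of pin_mid in the frame of tube_jig below -0.082 m), for 0.1 s.
2. the setting pin lies in the pin tray (x of pin_mid in the frame of pin_tray between -0.035 and 0.035 m and y of pin_mid in the frame of pin_tray between -0.02 and 0.02 m and z of pin_mid in the frame of pin_tray between 0.006 and 0.022 m and angle between the y axis of pin_mid and the y axis of pin_tray, either way round below 0.5 rad and linear speed of setting_pin below 0.02 m/s), for 0.2 s.
At the end, for the whole second after the job is handed in: Pin at rest lengthwise in the tray (middle within 20 mm along, 35 mm across; within 0.5 rad of its long side); both tubes at rest in their bores, each groove within 3 mm of the block's face, within 3 mm sideways, 4 mm in height and 0.06 rad of the bore's axis (all of step 2 and ((y of short_tube_mark in the frame of mouth_a between -0.003 and 0.003 m and x of short_tube_mark in the frame of mouth_a between -0.003 and 0.003 m and z of short_tube_mark in the frame of mouth_a between -0.004 and 0.004 m) or (y of short_tube_mark in the frame of mouth_b between -0.003 and 0.003 m and x of short_tube_mark in the frame of mouth_b between -0.003 and 0.003 m and z of short_tube_mark in the frame of mouth_b between -0.004 and 0.004 m)) and angle between the y axis of each of short_tube_mid, long_tube_mid and the y axis of mouth_a, either way round below 0.06 rad and linear speed of each of short_tube, long_tube below 0.01 m/s and ((y of long_tube_mark in the frame of mouth_a between -0.003 and 0.003 m and x of long_tube_mark in the frame of mouth_a between -0.003 and 0.003 m and z of long_tube_mark in the frame of mouth_a between -0.004 and 0.004 m) or (y of long_tube_mark in the frame of mouth_b between -0.003 and 0.003 m and x of long_tube_mark in the frame of mouth_b between -0.003 and 0.003 m and z of long_tube_mark in the frame of mouth_b between -0.004 and 0.004 m))); the robot touches nothing.
It fails at once if a bystander (anvil plate, either pliers, ring clamp, wax bar) is shifted by more than 20 mm (distance of any of anvil_plate, pliers_near, pliers_right, wood_clamp, wax from where it was at the start of the episode above 0.02 m).
It also fails if it takes over 67 s, if anything falls off the work surface, if the arm or the gripper's body presses on something with over 40 N, if the wrist force passes 120 N, or if a joint passes its speed limit or range.

ROBOT

A 6-joint arm with a two-finger parallel gripper is mounted at the origin on a cart in front of the work surface, level with it; the furniture and walls round the work are solid. World frame = base frame: x ahead of the robot, y to its left, z up, the work surface at z = 0. Lengths are in m, angles in rad, forces in N, time in s.
With the tool pointing down it reaches from about 0.3 to 0.85 m from the base axis. Payload 5.4 kg.
Tool frame: the origin (TCP) lies on the centre line of the jaws, within the pads' length; the fingertips stand 25 mm ahead of it and the grasp point (between the pads) lies 6 mm ahead of it; z points along the fingers, y is the line along which they close (so a half turn about z gives the same grasp; the last joint's range is limited). The gripper opens to 85 mm and grips with 20 to 120 N. Pads are 22 mm wide; open, the fingers measure 114 mm over their backs; the gripper's body (76 mm by 85 mm) begins 54 mm behind the grasp point. The pads swing forward as they close: fully open they stand 13 mm farther back than shut.
Start: joints at [-1.418, 0.158, 1.597, -0, 1.386, -0.21], TCP at [0.204, -0.538, 0.217] pointing down, gripper open.
Joint ranges: [-2.91, 2.91], [-0.94, 2.29], [0.18, 2.7], [-1.29, 4.43], [0.17, 2.64], [-3, 3]. Speed limits (rad/s): [2.57, 2.57, 3.14, 3.14, 3.14, 3.14].

INTERFACE

Orientations are given as a unit quaternion [w, x, y, z].
In Python, from rig import arm gives the robot as it stands. The module is installed in compiled form; this text tells all that it offers.
- The arm moves only by the tool arm_command, never from a script. Its argument "plan" is a list of rows, each a list of 3 entries, a list of its own where there are three numbers: the opening, from 0 (shut) to 1 (fully open), then the shift along the tool's x, y, z in units of 0.04 m (1.0 is 0.04 m), then the turn, a rotation vector about the tool's x, y, z in units of 6 degrees (1.0 is 6 degrees). In form: [[claw, [x, y, z], [wx, wy, wz]], ...]. A call has 1 to 12 rows; each row shifts and turns the commanded pose from where the row before left it, along the tool's axes as they then stand; what a row does not reach is not made up. A row lasts 1/12 s, in which the tool goes at most 41.7 mm and 7.16 degrees, less where a joint would pass 70% of its speed; a pose out of reach is approached as far as the arm can. A call with a number of a shift or a turn outside -1 to 1 is refused whole. A call with a gripper value outside its range is refused whole. The fingers move at their own pace and stop on an object; the grip force is fixed at half the most. Time passes only in rows, so rows that do not move let the fingers close. It gives the time, the measured TCP pose, the force, the opening and the grip force at its end, in the units of the state.
- arm.sense(): the state, without advancing time (a new reading comes with each control period).
- arm.read_camera(name): name is "side" or "top"; returns the picture (384x512x3 uint8, red, green, blue); there is no depth.
- arm.get_calibration(name): a dict with "fx", "fy", "cx", "cy" (pixels), "R" (3x3) and "t" (3): a world point X has camera coordinates R X + t. Camera axes: x right, y down, z forward; pixel columns grow to the right and rows downward; lengths in m; the calibration is good to about 2 mm. A picture is of the moment at which its call begins. get_calibration takes no time and is no camera call.
- arm.finish_job(): hands the job in; it is judged then, once.
The state is a dict: "t": time; "joint_positions": joint angles; "dq": joint speeds; "tau": joint torques, N m; "ee_pos": TCP position; "eef_rot": TCP orientation; "contact_force": force on the tool from outside, world axes, zero at the start; "torque": the same for the moment, N m; "width": finger opening in m; "gripper_force": force on a finger pad.
Only numpy, scipy, OpenCV 4.12 (cv2) and the standard library are available. Lean on these libraries where they do the work, as an engineer would, in place of code of your own. Each camera call takes 0.05 s, during which the arm holds its last target. There are 200 camera calls.

## Working session

There is one attempt and no reset: what is moved stays moved. The work goes in short steps, Python scripts to look and compute and a tool call to move; the robot and the scene stay as the last step left them, time stands still between calls to the robot, and variables do not carry over. Pictures are saved under pics/ and viewed, at most 10 in all, crops included, and the job is handed in when it is done.

Besides the shell and the picture viewer there is one more tool, called after "Emit:" as name(argument=value, ...), one argument or row to a line, values as JSON. arm_command: Moves the arm, as the interface text tells. Shifts and turns lie within -1 to 1; 1 stands for 0.04 m of shift or 6 degrees of turn. Its arguments: {"type":"object","properties":{"plan":{"type":"array","items":{"type":"array"}}},"required":["plan"]}

```bash
mkdir -p pics; python3 - <<'E'
from rig import arm
import cv2,json,numpy as np
s=arm.sense();print({k:np.round(v,4).tolist() for k,v in s.items()})
for n in("side","top"):
    im=arm.read_camera(n);cv2.imwrite(f"pics/{n}0.png",im[...,::-1]);c=arm.get_calibration(n)
    cv2.imwrite(f"pics/{n}0b.png",cv2.resize(im[...,::-1],(800,600),interpolation=cv2.INTER_CUBIC))
    print(n,{k:np.round(v,4).tolist() for k,v in c.items()}, (-np.array(c['R']).T@c['t']).round(3))
E
```

```text
{'t': 0.0, 'joint_positions': [-1.4181, 0.159, 1.5983, -0.0, 1.3862, -0.2101], 'dq': [-0.0006, -0.0012, -0.0001, 0.0009, -0.0005, 0.0], 'tau': [0.0006, -39.5996, -33.143, -0.0001, 0.0086, -0.0], 'ee_pos': [0.2039, -0.5369, 0.2164], 'eef_rot': [-0.0009, 0.9836, 0.1804, 0.0], 'contact_force': [0.9849, -0.1716, -0.3998], 'torque': [-0.0049, -0.0287, -0.0082], 'gripper_force': 0.0, 'width': 0.0853}
side {'fx': 408.8554, 'fy': 408.8554, 'cx': 267.6584, 'cy': 190.4679, 'R': [[0.9993, -0.0367, -0.0035], [-0.026, -0.6347, -0.7723], [0.0261, 0.7719, -0.6352]], 't': [-0.4908, 0.2405, 0.8403]} [ 0.475 -0.514  0.718]
top {'fx': 483.0036, 'fy': 483.0036, 'cx': 255.3431, 'cy': 184.3732, 'R': [[-0.0106, -0.9998, 0.0177], [-0.9933, 0.0085, -0.1157], [0.1155, -0.0188, -0.9931]], 't': [0.2378, 0.506, 1.0722]} [0.381 0.254 1.119]
```

View pics/top0b.png

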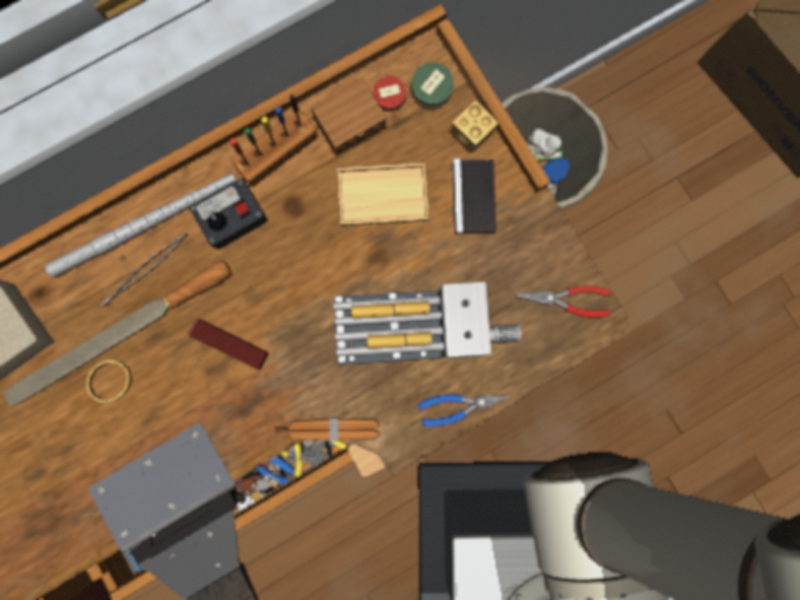

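View pics/side0b.png

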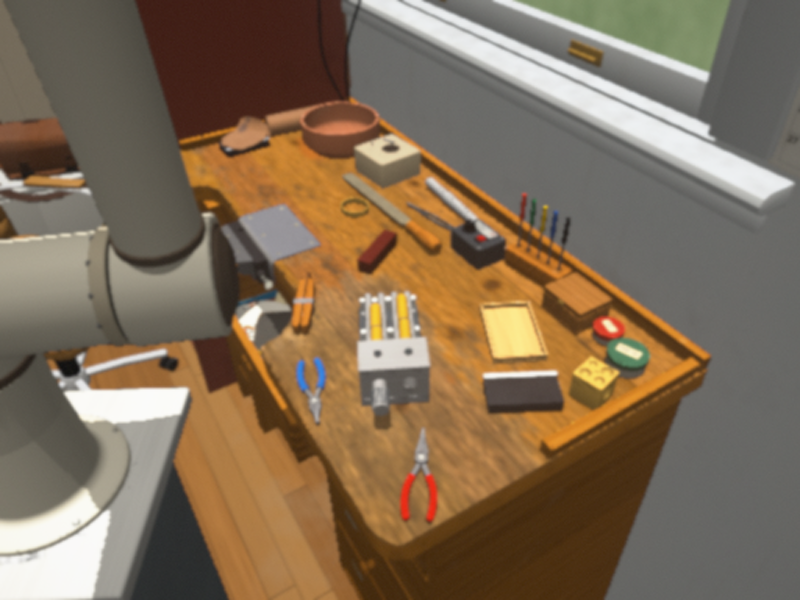

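The top view shows the jig (scaled pixels about 335–520, 285–360), with the pin head at (507,333) on the −y side. The tray is at (383,194), the anvil plate at (475,196) and the red pliers at (565,300). The side view confirms this layout. I'll enlarge both.

```bash
python3 - <<'E'
import cv2
for n,x,y,w,h in(("top",205,95,140,145),("side",215,180,150,110)):
    im=cv2.imread(f"pics/{n}0.png")[y:y+h,x:x+w];s=4 if n=="top" else 5
    im=cv2.resize(im,None,fx=s,fy=s,interpolation=cv2.INTER_CUBIC)
    for i in range(0,w,10): cv2.line(im,(i*s,0),(i*s,6 if i%50 else 14),(0,255,0),1)
    for i in range(0,h,10): cv2.line(im,(0,i*s),(6 if i%50 else 14,i*s),(0,255,0),1)
    cv2.imwrite(f"pics/{n}c.png",im)
E
```

```text
(no output)
```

View pics/topc.png

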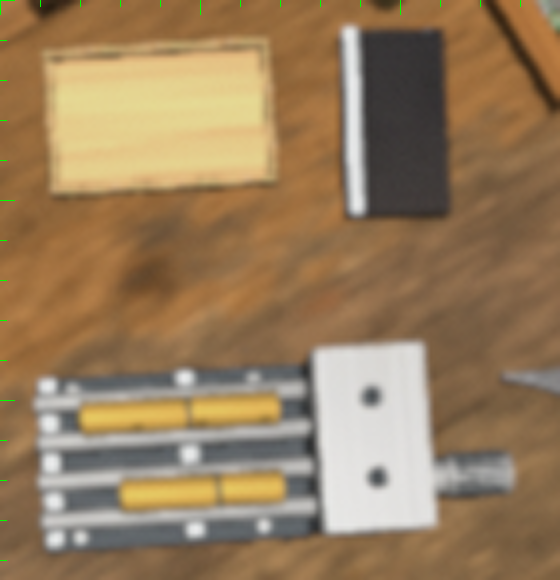

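View pics/sidec.png

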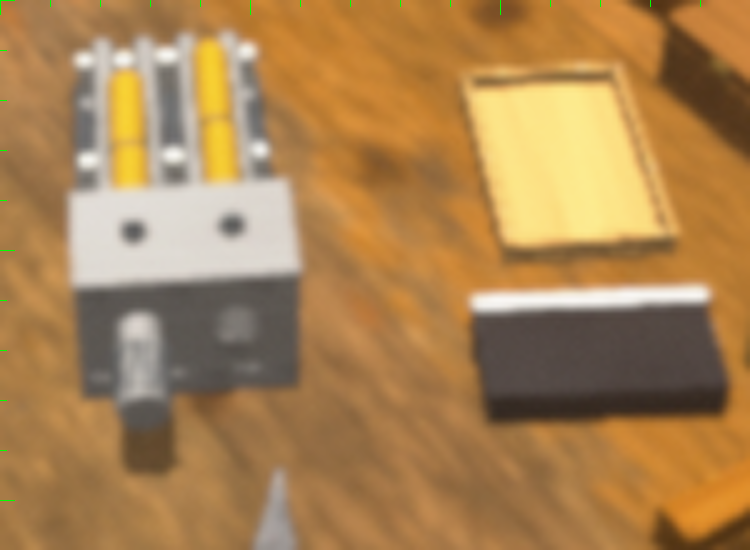

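The crops show the block-top corners clearly in both views. The short tube is on the A rails (grooves: short at 218,488, long at 189,410 in the top crop). I'll fit the poses now.

```bash
cat > h.py <<'E'
from rig import arm
import numpy as np
from scipy.optimize import least_squares
C={n:arm.get_calibration(n) for n in("side","top")}
OFF={"top":(205,95,4),"side":(215,180,5)}
def px(n,c): x,y,s=OFF[n]; return (np.array(c,float)+.5)/s-.5+[x,y]
def proj(n,X):
    c=C[n];p=np.atleast_2d(X)@np.array(c['R']).T+c['t'];return p[:,:2]/p[:,2:]*[c['fx'],c['fy']]+[c['cx'],c['cy']]
def back(n,uv,z):
    c=C[n];R=np.array(c['R']);o=-R.T@c['t'];d=R.T@[(uv[0]-c['cx'])/c['fx'],(uv[1]-c['cy'])/c['fy'],1];return o+d*(z-o[2])/d[2]
def T(p,L): c,s=np.cos(p[2]),np.sin(p[2]);L=np.atleast_2d(L);return np.c_[p[0]+c*L[:,0]-s*L[:,1],p[1]+s*L[:,0]+c*L[:,1],L[:,2]]
def inv(p,X): c,s=np.cos(p[2]),np.sin(p[2]);d=X[:2]-p[:2];return np.array([c*d[0]+s*d[1],-s*d[0]+c*d[1]])
E
python3 - <<'E'
from h import *
def fit(L,obs,p0):
    f=lambda p:np.concatenate([(proj(n,T(p,L))-px(n,o)).ravel() for n,o in obs.items()])
    for sub in (["top"],["side"],["top","side"]):
        o2={k:obs[k] for k in sub}
        g=lambda p:np.concatenate([(proj(n,T(p,L))-px(n,o)).ravel() for n,o in o2.items()])
        r=least_squares(g,p0);print(sub,r.x.round(4),"max res",abs(r.fun).max().round(2))
    return r.x
# order: (-x,+y),(+x,+y),(+x,-y),(-x,-y)
B=[[-.05,.03,.075],[.05,.03,.075],[.05,-.03,.075],[-.05,-.03,.075]]
j=fit(B,{"top":[(323,532),(312,347),(425,343),(437,526)],"side":[(68,193),(290,178),(301,272),(72,287)]},[.4,0,0])
Tr=np.array([[-.043,.066,.014],[.043,.066,.014],[.043,-.066,.014],[-.043,-.066,.014]])
t=fit(Tr,{"top":[(50,195),(43,50),(268,38),(277,183)],"side":[(461,73),(620,63),(678,237),(503,247)]},[.6,.1,0])
np.save("poses.npy",[j,t])
for nm,c,z in(("shortlead",(285,487),.045),("shortmark",(218,489),.055),("shortrear",(120,495),.045),("longlead",(281,407),.045),("longmark",(189,411),.055),("longrear",(78,418),.045),("pinheadend",(514,471),.045),("pinheadmid",(475,474),.045)):
    X=back("top",px("top",c),z);print(nm,X.round(4),"jig",(inv(j,X)*1e3).round(1))
X=T(j,[[-.022,-.03-.011-.018,.045]]);print("predicted head",X)
for n,c in(("side",(144,415)),):
    X=back(n,px(n,c),.044);print("side headend",(inv(j,X)*1e3).round(1))
for nm,c in(("anvil",[(340,30),(442,30),(448,213),(345,216)]),):
    for q in c: print(nm,back("top",px("top",q),.022).round(3))
print("redtip",back("top",px("top",(500,377)),.006).round(3),"R grips",back("top",(610/1.5625,291/1.5625),.006).round(3),back("top",(610/1.5625,314/1.5625),.006).round(3))
print("blue", [back("top",(a/1.5625,b/1.5625),.006).round(3) for a,b in((420,405),(508,398),(425,425))])
print("clamp,wax",[back("top",(a/1.5625,b/1.5625),.02).round(3) for a,b in((277,430),(378,430),(378,420),(192,325),(265,365))])
E
```

```text
['top'] [0.4595 0.1413 0.0396] max res 0.47
['side'] [0.4598 0.1438 0.0525] max res 0.48
['top', 'side'] [0.4597 0.1421 0.0444] max res 0.86
['top'] [0.6528 0.2565 0.0473] max res 0.2
['side'] [0.654  0.2572 0.0443] max res 0.25
['top', 'side'] [0.6533 0.2566 0.0463] max res 0.37
shortlead [0.4341 0.1884 0.045 ] jig [-23.5  47.4]
shortmark [0.4329 0.2259 0.055 ] jig [-23.   84.9]
shortrear [0.4306 0.2801 0.045 ] jig [-22.9 139.1]
longlead [0.4788 0.1899 0.045 ] jig [21.2 46.9]
longmark [0.4761 0.2415 0.055 ] jig [20.8 98.5]
longrear [0.4737 0.3032 0.045 ] jig [ 21.1 160.3]
pinheadend [0.4418 0.0604 0.045 ] jig [-21.5 -80.8]
pinheadmid [0.4403 0.0823 0.045 ] jig [-22.  -58.9]
predicted head [[0.44033447 0.08221466 0.045     ]]
side headend [-21.3 -76.9]
anvil [0.702 0.151 0.022]
anvil [0.701 0.091 0.022]
anvil [0.593 0.09  0.022]
anvil [0.591 0.15  0.022]
redtip [0.499 0.06  0.006] R grips [ 0.504 -0.082  0.006] [ 0.469 -0.081  0.006]
blue [array([0.339, 0.204, 0.006]), array([0.347, 0.075, 0.006]), array([0.31 , 0.197, 0.006])]
clamp,wax [array([0.306, 0.41 , 0.02 ]), array([0.304, 0.265, 0.02 ]), array([0.319, 0.265, 0.02 ]), array([0.458, 0.534, 0.02 ]), array([0.399, 0.428, 0.02 ])]
```

```bash
cat >> h.py <<'E'
from scipy.spatial.transform import Rotation as Ro
J,TR=np.load("poses.npy")
def go(xyz,psi=None,frame=None):
    """print the move from here to xyz (in frame's coords if given), tool x at heading psi, in tool units"""
    s=arm.sense();w,x,y,z=s['eef_rot'];R=Ro.from_quat([x,y,z,w]);X=np.array(xyz,float)
    if frame is not None: X=T(frame,X)[0]
    if psi is not None:
        G=np.c_[[np.cos(psi),np.sin(psi),0],[np.sin(psi),-np.cos(psi),0],[0,0,-1]]
        print("turn",(np.degrees((R.inv()*Ro.from_matrix(G)).as_rotvec())/6).round(3)); R2=Ro.from_matrix(G)
        print("shift after turn",(R2.inv().apply(X-s['ee_pos'])/.04).round(3))
    print("shift now",(R.inv().apply(X-s['ee_pos'])/.04).round(3),"ee",np.round(s['ee_pos'],4),"target",X.round(4),"F",np.round(s['contact_force'],1),"w",round(float(s['width']),4),"t",round(s['t'],2))
E
python3 -c "
from h import *
go([-.022,-.062,.17],J[2]+np.pi/2,J)"
```

```text
turn [ -0.012  -0.013 -11.96 ]
shift after turn [15.127  6.591  1.162]
shift now [ 10.995 -12.302   1.188] ee [ 0.2039 -0.537   0.2165] target [0.4405 0.0792 0.17  ] F [-0.9  1.  -0.1] w 0.0853 t 0.1
```

Emit:
arm_command(
  plan=[
    [0.6,[0,0,0],[0,0,-1]],
    [0.6,[0,0,0],[0,0,-1]],
    [0.6,[0,0,0],[0,0,-1]],
    [0.6,[0,0,0],[0,0,-1]],
    [0.6,[0,0,0],[0,0,-1]],
    [0.6,[0,0,0],[0,0,-1]],
    [0.6,[0,0,0],[0,0,-1]],
    [0.6,[0,0,0],[0,0,-1]],
    [0.6,[0,0,0],[0,0,-1]],
    [0.6,[0,0,0],[0,0,-1]],
    [0.6,[0,0,0],[0,0,-1]],
    [0.6,[0,0,0],[0,0,-0.96]],
  ],
)

```text
t: 1.1
ee_pos: [0.204, -0.5372, 0.2168]
eef_rot: [-0.0, 0.689, 0.724, 0.0]
contact_force: [0.2, -0.7, 0.4]
width: 0.0513
gripper_force: 0.0
```

Emit:
arm_command(
  plan=[
    [0.6,[0.84,0.366,0.06],[0,0,0]],
    [0.6,[0.84,0.366,0.06],[0,0,0]],
    [0.6,[0.84,0.366,0.06],[0,0,0]],
    [0.6,[0.84,0.366,0.06],[0,0,0]],
    [0.6,[0.84,0.366,0.06],[0,0,0]],
    [0.6,[0.84,0.366,0.06],[0,0,0]],
    [0.6,[0.84,0.366,0.06],[0,0,0]],
    [0.6,[0.84,0.366,0.06],[0,0,0]],
    [0.6,[0.84,0.366,0.06],[0,0,0]],
  ],
)

```text
t: 1.85
ee_pos: [0.3223, -0.2278, 0.1954]
eef_rot: [-0.0, 0.691, 0.722, 0.0]
contact_force: [-0.0, 0.2, 0.2]
width: 0.0514
gripper_force: 0.0
```

Emit:
arm_command(
  plan=[
    [0.6,[0.84,0.366,0.06],[0,0,0]],
    [0.6,[0.84,0.366,0.06],[0,0,0]],
    [0.6,[0.84,0.366,0.06],[0,0,0]],
    [0.6,[0.84,0.366,0.06],[0,0,0]],
    [0.6,[0.84,0.366,0.06],[0,0,0]],
    [0.6,[0.84,0.366,0.06],[0,0,0]],
    [0.6,[0.84,0.366,0.06],[0,0,0]],
    [0.6,[0.84,0.366,0.06],[0,0,0]],
    [0.6,[0.84,0.366,0.06],[0,0,0]],
    [0.6,[0,0,0],[0,0,0]],
  ],
)

```text
t: 2.68
ee_pos: [0.4407, 0.0835, 0.1734]
eef_rot: [-0.001, 0.689, 0.725, 0.001]
contact_force: [0.3, 0.4, -0.2]
width: 0.0517
gripper_force: 0.0
```

```bash
python3 -c "
from h import *
go([-.022,-.062,.057],J[2]+np.pi/2,J)"
```

```text
turn [-0.007 -0.025  0.058]
shift after turn [-0.108 -0.01   2.91 ]
shift now [-0.116 -0.009  2.909] ee [0.4407 0.0835 0.1734] target [0.4405 0.0792 0.057 ] F [ 0.3  0.4 -0.2] w 0.0517 t 2.68
```

Emit:
arm_command(
  plan=[
    [0.6,[-0.11,-0.01,0.6],[0,0,0.05]],
    [0.6,[0,0,0.6],[0,0,0]],
    [0.6,[0,0,0.6],[0,0,0]],
    [0.6,[0,0,0.6],[0,0,0]],
    [0.6,[0,0,0.51],[0,0,0]],
    [0.6,[0,0,0],[0,0,0]],
    [0.6,[0,0,0],[0,0,0]],
  ],
)

```text
t: 3.27
ee_pos: [0.439, 0.0737, 0.057]
eef_rot: [-0.001, 0.693, 0.721, -0.001]
contact_force: [0.0, 0.3, 0.5]
width: 0.0513
gripper_force: 0.0
```

```bash
python3 - <<'E'
from h import *
import cv2
go([-.022,-.062,.057],J[2]+np.pi/2,J)
a=cv2.resize(arm.read_camera("side")[200:290,215:305,::-1],None,fx=4.4,fy=4.4,interpolation=cv2.INTER_CUBIC)
b=cv2.resize(arm.read_camera("top")[165:255,270:360,::-1],None,fx=4.4,fy=4.4,interpolation=cv2.INTER_CUBIC)
cv2.imwrite("pics/grasp.png",np.hstack([a,b]))
E
```

```text
turn [-0.03  -0.004 -0.054]
shift after turn [0.135 0.043 0.001]
shift now [0.135 0.043 0.001] ee [0.439  0.0737 0.057 ] target [0.4405 0.0792 0.057 ] F [0.  0.3 0.5] w 0.0513 t 3.27
```

View pics/grasp.png

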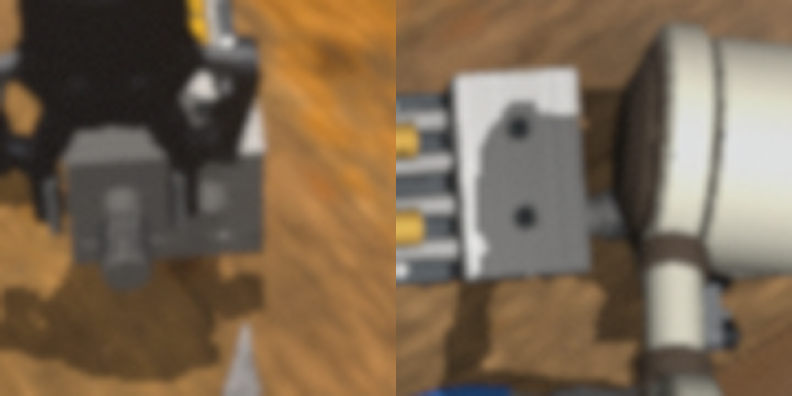

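The side view shows the two fingers (at 50 and 182) on either side of the pin head (at 123). I'll shift the gripper slightly and close it.

Emit:
arm_command(
  plan=[
    [0.6,[0.12,0.04,0],[0,0,-0.05]],
    [0.6,[0,0,0],[0,0,0]],
    [0.0,[0,0,0],[0,0,0]],
    [0.0,[0,0,0],[0,0,0]],
    [0.0,[0,0,0],[0,0,0]],
    [0.0,[0,0,0],[0,0,0]],
    [0.0,[0,0,0],[0,0,0]],
    [0.0,[0,0,0],[0,0,0]],
    [0.0,[0,0,0],[0,0,0]],
    [0.0,[0,0,0],[0,0,0]],
  ],
)

```text
t: 4.2
ee_pos: [0.4416, 0.0788, 0.0578]
eef_rot: [-0.0, 0.691, 0.723, -0.0]
contact_force: [-0.5, -0.3, 0.2]
width: -0.0
gripper_force: 0.0
```

```bash
python3 -c "
from h import *
go([-.022,-.137,.057],J[2]+np.pi/2,J)"
```

```text
turn [-0.001 -0.    -0.   ]
shift after turn [-1.863 -0.027  0.019]
shift now [-1.863 -0.027  0.019] ee [0.4416 0.0788 0.0578] target [0.4438 0.0043 0.057 ] F [-0.5 -0.3  0.2] w -0.0 t 4.2
```

The gripper closed to zero, so it missed the pin. I'll look at both views.

```bash
python3 - <<'E'
from h import *
import cv2
s=arm.sense();p=s['ee_pos'];print(inv(J,p)*1e3)
for d in(0,.006,.025): print(d,proj("side",p-[0,0,d]).round(1),((proj("side",p-[0,0,d])-[215,190])*5.0).round())
print("head",((proj("side",T(J,[[-.022,-.079,.045],[-.022,-.061,.057],[-.022,-.043,.057]]))-[215,190])*5.0).round())
a=cv2.resize(arm.read_camera("side")[190:290,215:315,::-1],None,fx=5,fy=5,interpolation=cv2.INTER_CUBIC)
cv2.imwrite("pics/miss.png",a)
E
```

```text
[-20.90199649 -62.47744339]
0 [[243.1 253.2]] [[140. 316.]]
0.006 [[243.2 255.1]] [[141. 325.]]
0.025 [[243.6 260.9]] [[143. 355.]]
head [[140. 365.]
 [138. 315.]
 [136. 284.]]
```

View pics/miss.png

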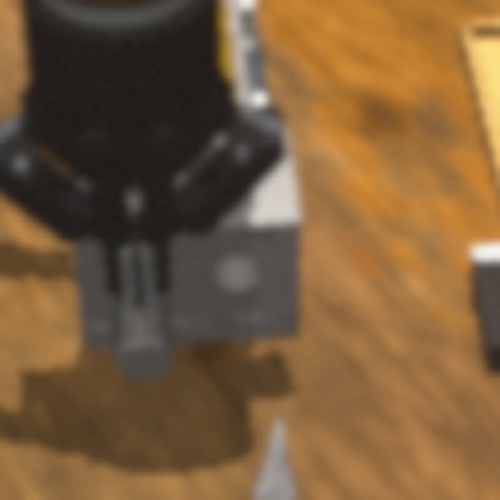

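Emit:
arm_command(
  plan=[
    [0,[0,0,-0.5],[0,0,0]],
    [0,[0,0,-0.5],[0,0,0]],
    [0,[-0.5,0,-0.5],[0,0,0]],
    [0,[-0.5,0,-0.5],[0,0,0]],
    [0,[0,0,0],[0,0,0]],
    [0,[0,0,0],[0,0,0]],
    [0,[0,0,0],[0,0,0]],
  ],
)

```text
t: 4.83
ee_pos: [0.4427, 0.0393, 0.1368]
eef_rot: [-0.001, 0.691, 0.723, -0.0]
contact_force: [0.0, 0.5, -0.6]
width: 0.0002
gripper_force: 0.0
```

```bash
python3 - <<'E'
from h import *
import cv2
s=arm.sense();p=s['ee_pos'];print(p,s['width'],s['contact_force'])
im=arm.read_camera("side")[170:290,205:325,::-1]
a=cv2.resize(np.clip(im*1.8,0,255).astype(np.uint8),None,fx=5,fy=5,interpolation=cv2.INTER_CUBIC)
for d in(0,.025): 
    q=((proj("side",p-[0,0,d])[0]-[205,170]+.5)*5).astype(int);print(q);cv2.line(a,(q[0]-60,q[1]),(q[0]-35,q[1]),(0,0,255),1);cv2.line(a,(q[0]+35,q[1]),(q[0]+60,q[1]),(0,0,255),1)
cv2.imwrite("pics/miss2.png",a)
E
```

```text
[0.4427084  0.03933522 0.13684373] 0.00015193331712320553 [ 0.04168282  0.47142022 -0.56699575]
[186 357]
[189 401]
```

View pics/miss2.png

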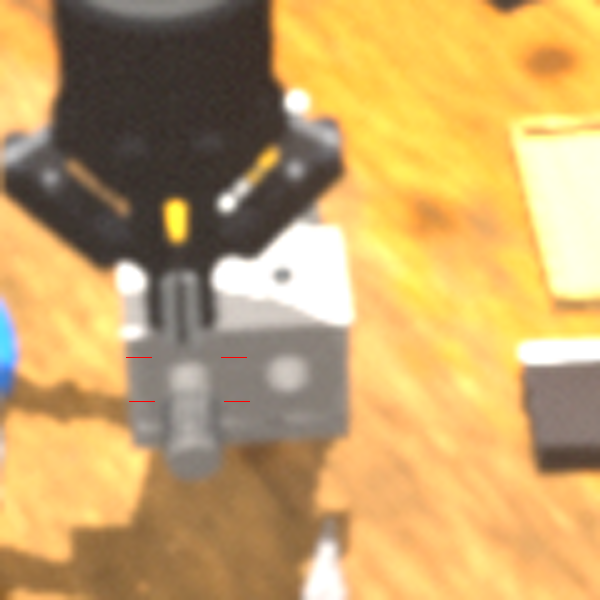

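The shut fingertips show at row ≈338, but the reported pose predicts row 401. The tips are therefore really about 25–35 mm higher than stated, which explains the miss. I'll settle it by touching the block top, known to be at z = 0.075.

Emit:
arm_command(
  plan=[
    [0,[0.64,0.12,0],[0,0,0]],
    [0,[0.64,0.12,0],[0,0,0]],
    [0,[0.64,0.12,0],[0,0,0]],
    [0,[0.64,0.12,0],[0,0,0]],
    [0,[0,0,0.4],[0,0,0]],
    [0,[0,0,0.3],[0,0,0]],
    [0,[0,0,0],[0,0,0]],
    [0,[0,0,0],[0,0,0]],
  ],
)

```text
t: 5.55
ee_pos: [0.4563, 0.1425, 0.1081]
eef_rot: [-0.001, 0.691, 0.723, -0.001]
contact_force: [0.8, -0.3, 0.9]
width: 0.0
gripper_force: 0.0
```

Emit:
arm_command(
  plan=[
    [0,[0,0,0.05],[0,0,0]],
    [0,[0,0,0.05],[0,0,0]],
    [0,[0,0,0],[0,0,0]],
  ],
)

```text
t: 5.8
ee_pos: [0.4582, 0.1418, 0.1059]
eef_rot: [0.0, 0.691, 0.723, 0.0]
contact_force: [0.7, -0.1, -0.4]
width: 0.0001
gripper_force: 0.0
```

Emit:
arm_command(
  plan=[
    [0,[0,0,0.05],[0,0,0]],
    [0,[0,0,0.05],[0,0,0]],
    [0,[0,0,0],[0,0,0]],
  ],
)

```text
t: 6.05
ee_pos: [0.4579, 0.1419, 0.1015]
eef_rot: [-0.0, 0.691, 0.723, -0.0]
contact_force: [0.0, -0.4, -1.1]
width: -0.0001
gripper_force: 0.0
```

```bash
python3 - <<'E'
from h import *
import cv2
s=arm.sense();p=s['ee_pos'];print(p,s['width'],s['contact_force'],inv(J,p))
im=arm.read_camera("side")
cv2.imwrite("pics/blk.png",im[...,::-1])
q=proj("side",p-[0,0,.025])[0];print(q)
g=im.mean(2).astype(int);c=int(round(q[0]))
print("cols",list(range(c-10,c+11,2)))
for r in range(205,250): print(r,g[r,c-10:c+11:2])
E
```

```text
[0.45785261 0.14186655 0.10151368] -0.00012698457228507823 [ 0.04513715 -0.36171906 -1.10453895] [-0.00184911 -0.00018525]
[250.30561848 226.03317622]
cols [240, 242, 244, 246, 248, 250, 252, 254, 256, 258, 260]
205 [162 134  55  60  68  65  67  43  95 120 117]
206 [154 116  50  57  67  63  66  41  82 102 103]
207 [132  95  45  57  70  61  66  42  80  97  95]
208 [104  84  47  58  72  60  65  41  81  95  96]
209 [96 84 47 58 72 60 65 42 80 97 94]
210 [99 88 48 55 72 60 68 43 77 95 93]
211 [98 90 51 56 73 61 71 50 81 96 93]
212 [98 92 61 61 73 61 77 71 82 95 94]
213 [97 92 76 76 75 61 86 95 87 97 94]
214 [ 99  94  88  91  77  63  90 105  91  97  94]
215 [ 99  94  90  97  87  75  94 107  93 100 100]
216 [102 100  95 103  97  95 102 111 105 109 108]
217 [111 109 105 108 110 110 114 116 113 115 116]
218 [118 118 115 116 117 118 118 118 118 117 117]
219 [121 119 120 120 119 119 118 119 118 118 118]
220 [120 120 120 120 119 119 118 118 118 118 117]
221 [121 120 119 119 119 119 119 118 116 115 112]
222 [118 117 120 118 119 119 118 117 117 114 100]
223 [109 108 117 118 119 119 118 118 117 10
[... 551 characters left out ...]
 110]
235 [113 111 111 109 108 106 104 101  98  96  95]
236 [101  96  97  93  91  88  86  85  84  80  80]
237 [84 81 80 80 77 75 74 74 74 75 75]
238 [75 74 75 74 75 74 74 73 74 73 74]
239 [73 74 75 74 74 73 73 74 74 73 75]
240 [74 75 74 73 73 74 73 73 73 74 77]
241 [75 78 77 73 73 73 73 74 73 76 88]
242 [ 90  97  88  77  74  73  74  74  75  82 101]
243 [124 136 107  84  74  75  75  74  75  88 108]
244 [161 177 135  90  75  74  73  74  74  89 110]
245 [180 198 164 103  74  72  73  73  73  88 109]
246 [183 197 177 122  77  74  74  72  73  85 105]
247 [173 180 173 138  81  74  74  74  73  78  95]
248 [156 155 159 140  86  74  73  74  72  74  81]
249 [150 145 153 138  89  75  73  74  72  72  74]
```

Emit:
arm_command(
  plan=[
    [0,[0,0,0.15],[0,0,0]],
    [0,[0,0,0.15],[0,0,0]],
    [0,[0,0,0.1],[0,0,0]],
    [0,[0,0,0],[0,0,0]],
    [0,[0,0,0],[0,0,0]],
  ],
)

```text
t: 6.52
ee_pos: [0.4576, 0.142, 0.0852]
eef_rot: [-0.0, 0.691, 0.723, -0.0]
contact_force: [0.2, -0.8, -0.2]
width: 0.0
gripper_force: 0.0
```

```bash
python3 - <<'E'
from h import *
s=arm.sense();p=s['ee_pos'];print(p,s['contact_force'])
im=arm.read_camera("side")
for d in (0,.025,-.01):print(d,proj("side",p-[0,0,d])[0])
g=im.mean(2).astype(int)
for r in range(214,230): print(r,g[r,240:261:2])
E
```

```text
[0.45757702 0.14195313 0.08521946] [ 0.24301093 -0.7960554  -0.18852487]
0 [250.06173343 223.19748334]
0.025 [250.40331667 231.18200973]
-0.01 [249.92172985 219.92489236]
214 [97 89 50 54 72 60 70 43 76 96 95]
215 [98 88 52 55 71 59 71 42 77 99 99]
216 [102  93  54  54  73  60  72  47  86 107 109]
217 [111 103  68  57  73  59  74  61  97 115 115]
218 [117 115  92  76  75  59  79  86 110 118 118]
219 [120 120 111 100  78  61  89 106 115 117 116]
220 [120 120 118 111  89  74  97 115 117 116 115]
221 [120 119 119 116 103  98 111 117 117 116 112]
222 [119 118 119 118 114 113 117 117 117 114 101]
223 [109 107 116 118 118 118 118 118 117 107  80]
224 [ 88  84 110 119 118 117 117 117 115 100  62]
225 [ 68  63 101 117 118 117 117 116 116  96  62]
226 [ 67  60  96 117 118 117 117 116 115 105  76]
227 [ 77  70 103 119 117 117 117 116 116 112  97]
228 [ 94  92 111 117 118 117 117 117 116 115 112]
229 [112 110 115 118 118 118 117 117 117 117 117]
```

Emit:
arm_command(
  plan=[
    [0,[0,0,0.15],[0,0,0]],
    [0,[0,0,0.1],[0,0,0]],
    [0,[0,0,0.05],[0,0,0]],
    [0,[0,0,0],[0,0,0]],
  ],
)

```text
t: 6.9
ee_pos: [0.4574, 0.142, 0.073]
eef_rot: [-0.0, 0.691, 0.723, -0.001]
contact_force: [-0.6, -0.5, -0.2]
width: 0.0002
gripper_force: 0.0
```

Emit:
arm_command(
  plan=[
    [0,[0,0,0.05],[0,0,0]],
    [0,[0,0,0.03],[0,0,0]],
    [0,[0,0,0],[0,0,0]],
  ],
)

```text
t: 7.15
ee_pos: [0.4579, 0.142, 0.0704]
eef_rot: [-0.0, 0.691, 0.723, -0.0]
contact_force: [-0.3, -0.4, 0.6]
width: -0.0001
gripper_force: 0.0
```

Emit:
arm_command(
  plan=[
    [0,[0,0,0.05],[0,0,0]],
    [0,[0,0,0.03],[0,0,0]],
    [0,[0,0,0],[0,0,0]],
  ],
)

```text
t: 7.4
ee_pos: [0.4578, 0.142, 0.0671]
eef_rot: [-0.0, 0.691, 0.723, -0.0]
contact_force: [-1.3, -0.5, 0.3]
width: -0.0001
gripper_force: 0.0
```

```bash
python3 - <<'E'
from h import *
s=arm.sense();p=s['ee_pos'];print(p,s['contact_force'])
im=arm.read_camera("side")
for d in (0,.025,-.01):print(d,proj("side",p-[0,.011,d])[0])
g=im.mean(2).astype(int)
for r in range(216,236): print(r,g[r,240:261:2])
E
```

```text
[0.45783814 0.14197657 0.06714969] [-1.28185248 -0.45643121  0.34475084]
0 [250.44646466 232.47910638]
0.025 [250.78034339 240.27859457]
-0.01 [250.30962988 229.28261274]
216 [102  94  55  49  76  61  73  42  77 107 108]
217 [110 103  60  50  73  59  72  42  84 113 115]
218 [118 112  65  48  72  58  73  44  87 114 117]
219 [120 114  70  50  73  59  71  46  87 115 116]
220 [120 117  75  50  73  58  71  45  85 115 116]
221 [119 117  77  48  70  58  73  45  82 114 112]
222 [119 115  76  47  70  58  72  46  89 112 101]
223 [109 106  76  51  69  57  74  59  97 107  79]
224 [ 87  82  80  74  75  57  79  83 105  99  63]
225 [ 67  62  90  99  82  63  83 103 110  97  62]
226 [ 66  60  96 110  92  76  92 111 115 105  76]
227 [ 77  70 102 115 104  97 107 114 115 112  96]
228 [ 95  90 112 116 113 112 115 116 115 115 111]
229 [112 109 116 117 117 116 117 116 117 117 116]
230 [117 116 118 118 118 119 118 118 117 116 116]
231 [117 118 118 118 117 117 117 117 117 117 116]
232 [118 118 117 118 118 117 117 117 117 116 116]
233 [117 118 117 117 118 117 117 117 116 116 116]
234 [117 116 117 116 116 115 115 113 111 110 109]
235 [112 112 110 110 108 106 104 100  99  96  94]
```

Emit:
arm_command(
  plan=[
    [0,[0,0,0.06],[0,0,0]],
    [0,[0,0,0.06],[0,0,0]],
    [0,[0,0,0],[0,0,0]],
  ],
)

```text
t: 7.7
ee_pos: [0.4576, 0.1419, 0.062]
eef_rot: [-0.0, 0.691, 0.723, -0.0]
contact_force: [-0.9, -0.1, 0.3]
width: -0.0
gripper_force: 0.0
```

Emit:
arm_command(
  plan=[
    [0,[0,0,0.05],[0,0,0]],
    [0,[0,0,0],[0,0,0]],
    [0,[0,0,0],[0,0,0]],
  ],
)

```text
t: 7.95
ee_pos: [0.4583, 0.142, 0.0612]
eef_rot: [0.0, 0.691, 0.723, 0.0]
contact_force: [-2.0, -0.3, 4.3]
width: 0.0001
gripper_force: 2.4
```

Emit:
arm_command(
  plan=[
    [0,[0,0,0.05],[0,0,0]],
    [0,[0,0,0],[0,0,0]],
    [0,[0,0,0],[0,0,0]],
  ],
)

```text
t: 8.2
ee_pos: [0.4583, 0.142, 0.0611]
eef_rot: [-0.0, 0.691, 0.723, -0.0]
contact_force: [-9.5, -0.9, 22.1]
width: -0.0001
gripper_force: 10.9
```

```bash
python3 - <<'E'
from h import *
s=arm.sense();p=s['ee_pos'];print(p,s['contact_force'])
im=arm.read_camera("side")
print(proj("side",p-[0,.011,0])[0])
g=im.mean(2).astype(int)
for r in range(222,234): print(r,g[r,240:261:2])
E
```

```text
[0.45834858 0.14204087 0.061061  ] [-9.54205634 -0.85116441 22.11061574]
[250.75698835 234.37639751]
222 [119 115  81  43  68  57  68  46  69 110 101]
223 [109 106  77  44  69  58  68  45  71 103  80]
224 [87 81 68 44 70 59 69 49 75 96 63]
225 [68 59 65 51 73 60 71 60 87 95 62]
226 [ 67  58  79  76  80  59  74  83 103 103  76]
227 [ 76  69  97 102  89  62  78 101 112 112  97]
228 [ 95  91 111 113  98  80  91 109 115 116 111]
229 [111 108 117 117 108 103 108 113 117 116 116]
230 [118 117 118 118 115 116 116 117 117 116 116]
231 [119 118 118 117 117 117 117 117 116 116 117]
232 [118 118 116 117 117 116 117 117 117 117 117]
233 [118 117 117 117 118 118 117 117 116 115 116]
```

Contact came at a TCP reading of 0.061 with the tips at 0.075. The reported z is therefore 39 mm lower than the true TCP, while x and y agree. I'll correct for that from here on.

```bash
sed -i 's|^    if psi is not None:|    X[2]-=.039 # touch test: true z = reading + 39 mm\n    if psi is not None:|' h.py; python3 -c "
from h import *
go([-.022,-.063,.057],J[2]+np.pi/2,J)"
```

```text
turn [-0.006  0.004  0.005]
shift after turn [-1.574 -0.516  1.076]
shift now [-1.573 -0.517  1.077] ee [0.4584 0.142  0.0611] target [0.4405 0.0782 0.018 ] F [-10.   -1.3  21.6] w 0.0001 t 8.25
```

Emit:
arm_command(
  plan=[
    [0,[0,0,-0.2],[0,0,0]],
    [0,[0,0,-0.5],[0,0,0]],
    [0.6,[-0.5,-0.2,-0.2],[0,0,0]],
    [0.6,[-0.5,-0.2,0],[0,0,0]],
    [0.6,[-0.5,-0.1,0],[0,0,0]],
    [0.6,[0,0,0],[0,0,0]],
    [0.6,[0,0,0],[0,0,0]],
    [0.6,[0,0,0],[0,0,0]],
  ],
)

```text
t: 8.92
ee_pos: [0.4409, 0.0815, 0.0946]
eef_rot: [-0.0, 0.691, 0.723, 0.0]
contact_force: [-0.0, -0.2, 0.1]
width: 0.051
gripper_force: 0.0
```

```bash
python3 -c "
from h import *
go([-.022,-.063,.057],J[2]+np.pi/2,J)"
```

```text
turn [ 0.002 -0.003 -0.004]
shift after turn [-0.081 -0.012  1.915]
shift now [-0.081 -0.012  1.915] ee [0.4409 0.0815 0.0946] target [0.4405 0.0782 0.018 ] F [-0.  -0.2  0.1] w 0.051 t 8.92
```

Emit:
arm_command(
  plan=[
    [0.6,[-0.08,-0.01,0.4],[0,0,0]],
    [0.6,[0,0,0.5],[0,0,0]],
    [0.6,[0,0,0.5],[0,0,0]],
    [0.6,[0,0,0],[0,0,0]],
  ],
)

```text
t: 9.25
ee_pos: [0.4372, 0.079, 0.0351]
eef_rot: [-0.003, 0.691, 0.723, -0.002]
contact_force: [-1.4, -1.0, 0.1]
width: 0.0517
gripper_force: 0.0
```

Emit:
arm_command(
  plan=[
    [0.6,[0,0,0.25],[0,0,0]],
    [0.6,[0,0,0.25],[0,0,0]],
    [0.6,[0,0,0],[0,0,0]],
  ],
)

```text
t: 9.5
ee_pos: [0.4397, 0.0783, 0.0174]
eef_rot: [-0.001, 0.691, 0.723, -0.001]
contact_force: [-0.5, 0.8, -0.4]
width: 0.0513
gripper_force: 0.0
```

Emit:
arm_command(
  plan=[
    [0,[0,0,0],[0,0,0]],
    [0,[0,0,0],[0,0,0]],
    [0,[0,0,0],[0,0,0]],
    [0,[0,0,0],[0,0,0]],
    [0,[0,0,0],[0,0,0]],
    [0,[0,0,0],[0,0,0]],
    [0,[0,0,0],[0,0,0]],
  ],
)

```text
t: 10.08
ee_pos: [0.4412, 0.0779, 0.0192]
eef_rot: [0.001, 0.691, 0.723, 0.001]
contact_force: [-0.3, -0.5, 2.8]
width: 0.0216
gripper_force: 58.8
```

Emit:
arm_command(
  plan=[
    [0,[-0.1,0,0],[0,0,0]],
    [0,[-0.15,0,0],[0,0,0]],
    [0,[-0.2,0,0],[0,0,0]],
    [0,[-0.2,0,0],[0,0,0]],
    [0,[-0.2,0,0],[0,0,0]],
    [0,[-0.2,0,0],[0,0,0]],
    [0,[-0.2,0,0],[0,0,0]],
    [0,[-0.2,0,0],[0,0,0]],
    [0,[-0.2,0,0],[0,0,0]],
    [0,[-0.2,0,0],[0,0,0]],
    [0,[-0.1,0,0],[0,0,0]],
    [0,[0,0,0],[0,0,0]],
  ],
)

```text
t: 11.08
ee_pos: [0.4437, -0.0009, 0.0184]
eef_rot: [-0.0, 0.692, 0.722, -0.0]
contact_force: [-0.2, 0.7, -0.2]
width: 0.0222
gripper_force: 58.7
```

```bash
python3 - <<'E'
from h import *
import cv2
go([0,-.0325,.15],TR[2]+np.pi/2,TR)
a=cv2.resize(arm.read_camera("side")[190:300,205:315,::-1],None,fx=3.6,fy=3.6,interpolation=cv2.INTER_CUBIC)
b=cv2.resize(arm.read_camera("top")[140:250,270:380,::-1],None,fx=3.6,fy=3.6,interpolation=cv2.INTER_CUBIC)
cv2.imwrite("pics/draw.png",np.hstack([np.clip(a*1.5,0,255).astype(np.uint8),b]))
print(proj("side",T(J,[[-.022,-.071,.045],[-.022,-.136,.045],[-.022,-.154,.045]]))*3.6-np.array([205,190])*3.6)
E
```

```text
turn [-0.006  0.001 -0.027]
shift after turn [ 5.375  5.532 -2.315]
shift now [ 5.391  5.516 -2.319] ee [ 0.4437 -0.0009  0.0184] target [0.6548 0.2241 0.111 ] F [-0.2  0.7 -0.2] w 0.0222 t 11.08
[[136.67950259 252.77508926]
 [140.67379457 341.14819962]
 [141.86679542 367.5431645 ]]
```

View pics/draw.png

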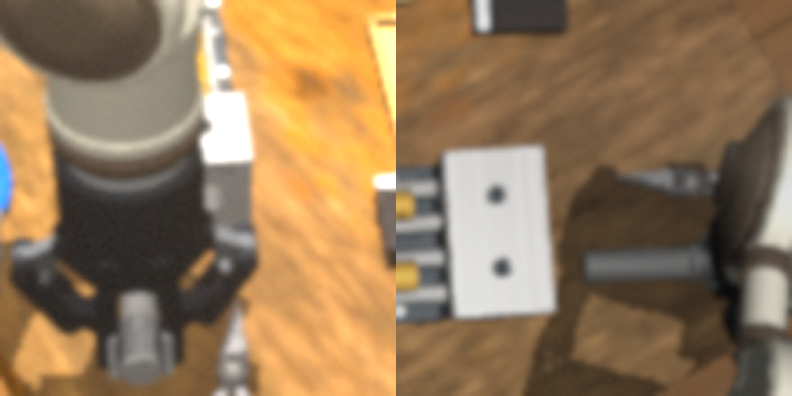

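The pin is drawn out. In the top half its tip is at (585,263), clear of the block edge at 553, and it points straight along the bore. I'll work out where it sits in the grip, lift it and carry it over.

```bash
python3 - <<'E'
from h import *
X=back("top",(270+(585-396+.5)/3.6-.5,140+263.5/3.6-.5),.045);t=inv(J,X);p=inv(J,arm.sense()['ee_pos'])
print(t,p,"mid ahead of TCP along",t[1]-.0505-p[1])
E
```

```text
[-0.02089566 -0.05622604] [-0.02231327 -0.14129254] mid ahead of TCP along 0.03456649841724865
```

Emit:
arm_command(
  plan=[
    [0,[0,0,-0.3],[0,0,0]],
    [0,[0,0,-0.5],[0,0,0]],
    [0,[0,0,-0.5],[0,0,0]],
    [0,[0,0,-0.5],[0,0,0]],
    [0,[0,0,-0.5],[0,0,0]],
    [0,[0,0.2,0],[0,0,0]],
    [0,[0,0.5,0],[0,0,0]],
    [0,[0,0.7,0],[0,0,0]],
    [0,[0,0.7,0],[0,0,0]],
    [0,[0,0.7,0],[0,0,0]],
    [0,[0,0.7,0],[0,0,0]],
    [0,[0,0.7,0],[0,0,0]],
  ],
)

```text
t: 12.18
ee_pos: [0.6127, 0.0083, 0.1089]
eef_rot: [-0.001, 0.691, 0.723, -0.0]
contact_force: [0.2, 0.0, -0.2]
width: 0.0219
gripper_force: 58.9
```

Emit:
arm_command(
  plan=[
    [0,[0.2,0.5,0],[0,0,0]],
    [0,[0.5,0.5,0],[0,0,0]],
    [0,[0.7,0.3,0],[0,0,0]],
    [0,[0.7,0,0],[0,0,0]],
    [0,[0.7,0,0],[0,0,0]],
    [0,[0.7,0,0],[0,0,0]],
    [0,[0.7,0,0],[0,0,0]],
    [0,[0.6,0,0],[0,0,0]],
    [0,[0.4,0,0],[0,0,0]],
    [0,[0.2,0,0],[0,0,0]],
    [0,[0,0,0],[0,0,0]],
    [0,[0,0,0],[0,0,0]],
  ],
)

```text
t: 13.18
ee_pos: [0.6541, 0.225, 0.11]
eef_rot: [0.0, 0.691, 0.723, -0.0]
contact_force: [-0.1, 0.3, -1.1]
width: 0.0218
gripper_force: 58.9
```

```bash
python3 - <<'E'
from h import *
go([0,-.0325,.033],TR[2]+np.pi/2,TR)
E
```

```text
turn [-0.006  0.007 -0.016]
shift after turn [-0.022  0.017  2.9  ]
shift now [-0.019  0.018  2.9  ] ee [0.6541 0.225  0.11  ] target [ 0.6548  0.2241 -0.006 ] F [-0.1  0.3 -1.1] w 0.0218 t 13.18
```

Emit:
arm_command(
  plan=[
    [0,[-0.07,0.02,0.2],[0,0,0]],
    [0,[0,0,0.5],[0,0,0]],
    [0,[0,0,0.6],[0,0,0]],
    [0,[0,0,0.6],[0,0,0]],
    [0,[0,0,0.5],[0,0,0]],
    [0,[0,0,0.3],[0,0,0]],
    [0,[0,0,0.12],[0,0,0]],
    [0,[0,0,0],[0,0,0]],
    [0,[0,0,0],[0,0,0]],
  ],
)

```text
t: 13.93
ee_pos: [0.656, 0.2224, -0.0012]
eef_rot: [0.001, 0.691, 0.722, 0.001]
contact_force: [-0.8, -0.1, 0.1]
width: 0.0217
gripper_force: 59.0
```

Emit:
arm_command(
  plan=[
    [0,[0,0,0.04],[0,0,0]],
    [0,[0,0,0.04],[0,0,0]],
    [0,[0,0,0],[0,0,0]],
  ],
)

```text
t: 14.18
ee_pos: [0.6556, 0.2229, -0.0045]
eef_rot: [0.0, 0.691, 0.723, 0.001]
contact_force: [-0.4, 0.5, -0.0]
width: 0.0218
gripper_force: 59.0
```

Emit:
arm_command(
  plan=[
    [0,[0,0,0.04],[0,0,0]],
    [0,[0,0,0.0],[0,0,0]],
    [0,[0,0,0],[0,0,0]],
  ],
)

```text
t: 14.43
ee_pos: [0.655, 0.2229, -0.007]
eef_rot: [-0.0, 0.691, 0.723, -0.0]
contact_force: [0.6, -0.5, -0.4]
width: 0.0222
gripper_force: 59.0
```

Emit:
arm_command(
  plan=[
    [0,[0,0,0.03],[0,0,0]],
    [0,[0,0,0.0],[0,0,0]],
    [0,[0,0,0],[0,0,0]],
  ],
)

```text
t: 14.68
ee_pos: [0.6549, 0.2228, -0.0083]
eef_rot: [-0.0, 0.691, 0.723, -0.0]
contact_force: [0.9, 0.4, -0.7]
width: 0.022
gripper_force: 58.9
```

Emit:
arm_command(
  plan=[
    [0,[0,0,0.03],[0,0,0]],
    [0,[0,0,0.0],[0,0,0]],
    [0,[0,0,0],[0,0,0]],
  ],
)

```text
t: 14.93
ee_pos: [0.6553, 0.2229, -0.0087]
eef_rot: [0.0, 0.691, 0.723, 0.0]
contact_force: [-2.8, -0.8, 5.1]
width: 0.0222
gripper_force: 59.5
```

Touching the tray floor. I'll open part way, so the fingers stay inside the tray walls, and lift.

Emit:
arm_command(
  plan=[
    [0.3,[0,0,0],[0,0,0]],
    [0.36,[0,0,0],[0,0,0]],
    [0.42,[0,0,0],[0,0,0]],
    [0.42,[0,0,0],[0,0,0]],
    [0.42,[0,0,0],[0,0,0]],
    [0.42,[0,0,-0.2],[0,0,0]],
    [0.42,[0,0,-0.3],[0,0,0]],
    [0.42,[0,0,-0.6],[0,0,0]],
    [0.42,[0,0,-0.8],[0,0,0]],
    [0.42,[0,0,-0.8],[0,0,0]],
    [0.42,[0,0,-0.3],[0,0,0]],
    [0.42,[0,0,0],[0,0,0]],
  ],
)

```text
t: 15.93
ee_pos: [0.6586, 0.2235, 0.1172]
eef_rot: [0.003, 0.691, 0.723, 0.004]
contact_force: [0.5, 0.5, 0.4]
width: 0.0358
gripper_force: 0.0
```

```bash
python3 - <<'E'
from h import *
import cv2
go([-.022,.105,.11],J[2]+np.pi/2,J)
go([.022,.125,.11],J[2]+np.pi/2,J)
b=arm.read_camera("top");cv2.imwrite("pics/top1.png",b[...,::-1])
E
```

```text
turn [ 0.101 -0.012  0.001]
shift after turn [ 0.814 -5.609  1.156]
shift now [ 0.814 -5.621  1.098] ee [0.6586 0.2235 0.1172] target [0.433  0.2461 0.071 ] F [0.5 0.5 0.4] w 0.0358 t 15.93
turn [ 0.101 -0.012  0.001]
shift after turn [ 1.314 -4.509  1.156]
shift now [ 1.314 -4.521  1.11 ] ee [0.6586 0.2235 0.1172] target [0.4761 0.268  0.071 ] F [0.5 0.5 0.4] w 0.0358 t 15.93
```

Emit:
arm_command(
  plan=[
    [0.34,[0.2,-0.3,0],[0,0,0]],
    [0.34,[0.3,-0.6,0],[0,0,0]],
    [0.34,[0.3,-0.7,0],[0,0,0]],
    [0.34,[0.3,-0.7,0],[0,0,0]],
    [0.34,[0.3,-0.7,0],[0,0,0]],
    [0.34,[0.2,-0.7,0],[0,0,0]],
    [0.34,[0,-0.5,0],[0,0,0]],
    [0.34,[0,-0.3,0],[0,0,0]],
    [0.34,[0,0,0],[0,0,0]],
    [0.34,[0,0,0],[0,0,0]],
    [0.34,[0,0,0],[0,0,0]],
  ],
)

```text
t: 16.9
ee_pos: [0.4727, 0.2785, 0.1099]
eef_rot: [-0.0, 0.691, 0.722, -0.0]
contact_force: [0.8, 0.5, 0.3]
width: 0.0292
gripper_force: 0.0
```

```bash
python3 - <<'E'
from h import *
go([.0215,.137,.065],J[2]+np.pi/2,J)
import cv2
im=arm.read_camera("top");print(back("top",(0,0),.045)[:0])
# pin in tray: bright tray region in the tray frame, mask of non-wood (low saturation) pixels
hsv=cv2.cvtColor(im[105:145,214:276],cv2.COLOR_RGB2HSV);ys,xs=np.where(hsv[...,1]<70)
P=np.array([inv(TR,back("top",(x+214,y+105),.014)) for x,y in zip(xs,ys)])*1e3
k=(abs(P[:,0])<38)&(abs(P[:,1])<61);P=P[k];print(len(P),P.min(0),P.max(0),P.mean(0));print(np.cov(P.T))
cv2.imwrite("pics/t2.png",im[...,::-1])
E
```

```text
turn [-0.007  0.003 -0.004]
shift after turn [0.034 0.061 2.096]
shift now [0.035 0.063 2.096] ee [0.4727 0.2785 0.1099] target [0.4751 0.28   0.026 ] F [0.8 0.5 0.3] w 0.0292 t 16.9
[]
395 [-37.98029683 -48.57563494] [11.98308726 52.68313564] [-0.90082668 -0.8481478 ]
[[ 78.13033316  18.99788212]
 [ 18.99788212 869.25140751]]
```

The pin lies centred and lengthwise in the tray, at about −49 to +53 mm along it and about 0 across. Next is the long tube.

Emit:
arm_command(
  plan=[
    [0.34,[0.03,0.06,0.3],[0,0,0]],
    [0.34,[0,0,0.5],[0,0,0]],
    [0.34,[0,0,0.5],[0,0,0]],
    [0.34,[0,0,0.4],[0,0,0]],
    [0.34,[0,0,0.2],[0,0,0]],
    [0.34,[0,0,0],[0,0,0]],
    [0.34,[0,0,0],[0,0,0]],
  ],
)

```text
t: 17.53
ee_pos: [0.4749, 0.28, 0.0342]
eef_rot: [-0.0, 0.691, 0.723, -0.0]
contact_force: [-0.4, -0.3, -0.4]
width: 0.0292
gripper_force: 0.0
```

Emit:
arm_command(
  plan=[
    [0.34,[0,0,0.1],[0,0,0]],
    [0.34,[0,0,0.06],[0,0,0]],
    [0.34,[0,0,0],[0,0,0]],
    [0.34,[0,0,0],[0,0,0]],
  ],
)

```text
t: 17.87
ee_pos: [0.475, 0.2802, 0.0286]
eef_rot: [0.0, 0.691, 0.723, 0.0]
contact_force: [-0.5, 0.5, -0.4]
width: 0.0291
gripper_force: 0.0
```

```bash
python3 - <<'E'
from h import *
go([.0215,.137,.065],J[2]+np.pi/2,J)
E
```

```text
turn [ 0.007 -0.002  0.   ]
shift after turn [-0.005  0.001  0.065]
shift now [-0.005  0.001  0.065] ee [0.475  0.2802 0.0286] target [0.4751 0.28   0.026 ] F [-0.5  0.5 -0.4] w 0.0291 t 17.87
```

Emit:
arm_command(
  plan=[
    [0.34,[0,0,0.06],[0,0,0]],
    [0.34,[0,0,0],[0,0,0]],
    [0,[0,0,0],[0,0,0]],
    [0,[0,0,0],[0,0,0]],
    [0,[0,0,0],[0,0,0]],
    [0,[0,0,0],[0,0,0]],
    [0,[0,0,0],[0,0,0]],
  ],
)

```text
t: 18.45
ee_pos: [0.4751, 0.2802, 0.0261]
eef_rot: [0.0, 0.691, 0.723, 0.0]
contact_force: [1.1, 0.4, 1.8]
width: 0.0177
gripper_force: 58.6
```

Emit:
arm_command(
  plan=[
    [0,[-0.1,0,0],[0,0,0]],
    [0,[-0.15,0,0],[0,0,0]],
    [0,[-0.15,0,0],[0,0,0]],
    [0,[-0.1,0,0],[0,0,0]],
    [0,[-0.1,0,0],[0,0,0]],
    [0,[-0.1,0,0],[0,0,0]],
  ],
)

```text
t: 18.95
ee_pos: [0.4765, 0.2517, 0.0261]
eef_rot: [0.0, 0.691, 0.722, 0.001]
contact_force: [2.0, 1.4, 2.1]
width: 0.0174
gripper_force: 58.7
```

Emit:
arm_command(
  plan=[
    [0,[-0.1,0,0],[0,0,0]],
    [0,[-0.15,0,0],[0,0,0]],
    [0,[-0.15,0,0],[0,0,0]],
    [0,[-0.15,0,0],[0,0,0]],
    [0,[-0.15,0,0],[0,0,0]],
    [0,[-0.15,0,0],[0,0,0]],
    [0,[-0.1,0,0],[0,0,0]],
    [0,[-0.07,0,0],[0,0,0]],
    [0,[0,0,0],[0,0,0]],
    [0,[0,0,0],[0,0,0]],
  ],
)

```text
t: 19.78
ee_pos: [0.4785, 0.2105, 0.0262]
eef_rot: [0.001, 0.691, 0.723, 0.0]
contact_force: [5.0, -1.1, 5.1]
width: 0.017
gripper_force: 59.1
```

Emit:
arm_command(
  plan=[
    [0.34,[0,0,0],[0,0,0]],
    [0.34,[0,0,0],[0,0,0]],
    [0.34,[0,0,0],[0,0,0]],
    [0.34,[0,0,-0.2],[0,0,0]],
    [0.34,[0,0,-0.5],[0,0,0]],
    [0.34,[0,0,-0.7],[0,0,0]],
    [0.34,[0,0,-0.7],[0,0,0]],
    [0.34,[-0.4,0,0],[0,0,0]],
    [0.34,[-0.8,0,0],[0,0,0]],
    [0.34,[-0.9,0,0],[0,0,0]],
    [0.34,[-0.9,0,0],[0,0,0]],
  ],
)

```text
t: 20.7
ee_pos: [0.4819, 0.0909, 0.1097]
eef_rot: [-0.001, 0.69, 0.723, -0.0]
contact_force: [0.8, 0.7, -0.7]
width: 0.0291
gripper_force: 0.0
```

Emit:
arm_command(
  plan=[
    [0.34,[-0.8,0,0],[0,0,0]],
    [0.34,[-0.8,0,0],[0,0,0]],
    [0.34,[-0.4,0,0],[0,0,0]],
    [0.34,[0,0,0],[0,0,0]],
    [0.34,[0,0,0],[0,0,0]],
  ],
)

```text
t: 21.12
ee_pos: [0.4859, 0.0115, 0.1095]
eef_rot: [-0.001, 0.692, 0.722, -0.0]
contact_force: [0.1, 0.8, 0.1]
width: 0.0289
gripper_force: 0.0
```

```bash
python3 - <<'E'
from h import *
import cv2
im=arm.read_camera("top");cv2.imwrite("pics/top3.png",im[...,::-1])
old=cv2.imread("pics/top0.png")[...,::-1]
Jt=np.array([.4595,.1413,.0396])
def prof(im,x,z=.055):
    ys=np.arange(.020,.175,.001)
    uv=np.mean([proj("top",T(Jt,np.c_[np.full_like(ys,x+d),ys,np.full_like(ys,z)])) for d in(-.003,0,.003)],0).astype(np.float32)
    return ys,cv2.remap(im,uv[:,0].copy(),uv[:,1].copy(),cv2.INTER_LINEAR)[:,0].astype(int)
for nm,i in(("old",old),("new",im)):
    for x in(-.023,.0215):
        ys,p=prof(i,x);print(nm,x)
        print(" ".join(f"{int(round(y*1000))}:{c[0]}/{c[2]}" for y,c in zip(ys,p)))
go([-.0225,.120,.065],J[2]+np.pi/2,J)
E
```

```text
old -0.023
20:229/226 21:229/226 22:230/227 23:230/227 24:230/227 25:225/222 26:220/216 27:200/196 28:177/173 29:149/146 30:121/119 31:95/94 32:78/78 33:62/63 34:63/65 35:63/68 36:71/76 37:78/86 38:84/92 39:89/97 40:92/100 41:93/102 42:94/103 43:94/103 44:95/104 45:100/104 46:105/103 47:123/102 48:143/101 49:165/99 50:190/96 51:207/95 52:217/94 53:225/93 54:226/92 55:227/92 56:226/92 57:226/92 58:226/92 59:226/93 60:226/93 61:226/94 62:226/94 63:226/94 64:226/94 65:226/93 66:226/93 67:226/94 68:227/94 69:226/94 70:226/93 71:226/94 72:227/94 73:227/95 74:227/95 75:227/95 76:227/95 77:227/95 78:227/95 79:228/96 80:226/96 81:223/95 82:215/95 83:203/94 84:192/94 85:186/94 86:181/94 87:193/94 88:205/93 89:213/93 90:222/92 91:225/92 92:226/92 93:226/93 94:226/93 95:226/94 96:226/93 97:226/93 98:226/93 99:225/92 100:226/92 101:226/92 102:226/92 103:226/92 104:226/93 105:226/93 106:226/93 107:227/94 108:227/94 109:227/94 110:227/95 111:226/94 112:226/94 113:226/94 114:227/95 115:227/95 116:227/95 117:227/95 118:227/95 119:227/95 120:227/95 121:227/95 122:227/95 123:227/95 124:227/95 125:227/
[... 4934 characters left out ...]
127:89/94 128:89/94 129:89/94 130:89/94 131:89/94 132:90/95 133:91/96 134:92/97 135:92/98 136:92/98 137:92/98 138:93/98 139:94/99 140:94/99 141:93/99 142:94/100 143:95/102 144:96/102 145:96/103 146:97/103 147:97/103 148:98/103 149:100/105 150:101/107 151:100/106 152:99/105 153:98/103 154:96/100 155:94/98 156:93/96 157:92/95 158:91/95 159:90/95 160:90/94 161:90/93 162:90/93 163:90/94 164:90/94 165:89/94 166:90/95 167:91/95 168:94/98 169:103/106 170:112/114 171:130/131 172:146/147 173:161/162 174:176/177
turn [-0.013 -0.01  -0.003]
shift after turn [ 6.273 -1.074  2.088]
shift now [ 6.271 -1.073  2.096] ee [0.486  0.0122 0.1095] target [0.4319 0.261  0.026 ] F [-0.2  0.7 -0.2] w 0.0291 t 21.17
```

From the image profile, the long tube's rear edge is now at jig y ≈ 89–90 (target 90) and its groove at 29–30.5. That's inside the tolerance. Now the short tube.

Emit:
arm_command(
  plan=[
    [0.34,[0.3,-0.1,0],[0,0,0]],
    [0.34,[0.7,-0.2,0],[0,0,0]],
    [0.34,[0.8,-0.2,0],[0,0,0]],
    [0.34,[0.8,-0.2,0],[0,0,0]],
    [0.34,[0.8,-0.2,0],[0,0,0]],
    [0.34,[0.8,-0.17,0],[0,0,0]],
    [0.34,[0.8,0,0],[0,0,0]],
    [0.34,[0.7,0,0],[0,0,0]],
    [0.34,[0.4,0,0],[0,0,0]],
    [0.34,[0.17,0,0],[0,0,0]],
    [0.34,[0,0,0],[0,0,0]],
    [0.34,[0,0,0],[0,0,0]],
  ],
)

```text
t: 22.17
ee_pos: [0.4319, 0.2605, 0.1096]
eef_rot: [-0.0, 0.691, 0.723, -0.0]
contact_force: [-0.0, -0.9, 0.0]
width: 0.0291
gripper_force: 0.0
```

```bash
python3 - <<'E'
from h import *
go([-.0225,.12,.065],J[2]+np.pi/2,J)
E
```

```text
turn [-0.007  0.005  0.016]
shift after turn [ 0.012 -0.     2.09 ]
shift now [1.30e-02 2.00e-03 2.09e+00] ee [0.4319 0.2605 0.1096] target [0.4319 0.261  0.026 ] F [-0.  -0.9  0. ] w 0.0291 t 22.17
```

Emit:
arm_command(
  plan=[
    [0.34,[0,0,0.3],[0,0,0]],
    [0.34,[0,0,0.5],[0,0,0]],
    [0.34,[0,0,0.5],[0,0,0]],
    [0.34,[0,0,0.4],[0,0,0]],
    [0.34,[0,0,0.2],[0,0,0]],
    [0.34,[0,0,0.1],[0,0,0]],
    [0.34,[0,0,0.09],[0,0,0]],
    [0.34,[0,0,0],[0,0,0]],
    [0.34,[0,0,0],[0,0,0]],
  ],
)

```text
t: 22.92
ee_pos: [0.4334, 0.2602, 0.027]
eef_rot: [0.0, 0.691, 0.723, 0.001]
contact_force: [0.1, 0.2, 1.0]
width: 0.0291
gripper_force: 0.0
```

Emit:
arm_command(
  plan=[
    [0,[0,0,0],[0,0,0]],
    [0,[0,0,0],[0,0,0]],
    [0,[0,0,0],[0,0,0]],
    [0,[0,0,0],[0,0,0]],
    [0,[0,0,0],[0,0,0]],
    [0,[0,0,0],[0,0,0]],
  ],
)

```text
t: 23.42
ee_pos: [0.4322, 0.2603, 0.0273]
eef_rot: [-0.0, 0.691, 0.723, -0.001]
contact_force: [-5.8, -1.3, 7.1]
width: 0.0177
gripper_force: 58.4
```

Emit:
arm_command(
  plan=[
    [0,[-0.1,0,0],[0,0,0]],
    [0,[-0.15,0,0],[0,0,0]],
    [0,[-0.15,0,0],[0,0,0]],
    [0,[-0.1,0,0],[0,0,0]],
    [0,[-0.1,0,0],[0,0,0]],
    [0,[-0.1,0,0],[0,0,0]],
  ],
)

```text
t: 23.92
ee_pos: [0.4337, 0.2332, 0.0274]
eef_rot: [-0.001, 0.691, 0.723, 0.001]
contact_force: [-4.5, 4.5, 5.3]
width: 0.0174
gripper_force: 58.5
```

Emit:
arm_command(
  plan=[
    [0,[-0.1,0,0],[0,0,0]],
    [0,[-0.15,0,0],[0,0,0]],
    [0,[-0.15,0,0],[0,0,0]],
    [0,[-0.15,0,0],[0,0,0]],
    [0,[-0.08,0,0],[0,0,0]],
    [0,[-0.04,0,0],[0,0,0]],
    [0,[0,0,0],[0,0,0]],
    [0,[0,0,0],[0,0,0]],
    [0,[0,0,0],[0,0,0]],
  ],
)

```text
t: 24.67
ee_pos: [0.4351, 0.206, 0.0273]
eef_rot: [-0.0, 0.691, 0.723, 0.0]
contact_force: [-4.4, 0.1, 5.6]
width: 0.0178
gripper_force: 58.6
```

Emit:
arm_command(
  plan=[
    [0,[-0.03,0,0],[0,0,0]],
    [0,[0,0,0],[0,0,0]],
    [0.34,[0,0,0],[0,0,0]],
    [0.34,[0,0,0],[0,0,0]],
    [0.34,[0,0,0],[0,0,0]],
    [0.34,[0,0,-0.2],[0,0,0]],
    [0.34,[0,0,-0.5],[0,0,0]],
    [0.34,[0,0,-0.7],[0,0,0]],
    [0.34,[0,0,-0.7],[0,0,0]],
    [0.34,[-0.4,0,0],[0,0,0]],
    [0.34,[-0.8,0,0],[0,0,0]],
    [0.34,[-0.9,0,0],[0,0,0]],
  ],
)

```text
t: 25.67
ee_pos: [0.4396, 0.1202, 0.1117]
eef_rot: [0.001, 0.69, 0.724, 0.001]
contact_force: [0.4, -0.0, -0.9]
width: 0.0286
gripper_force: 0.0
```

Emit:
arm_command(
  plan=[
    [0.34,[-0.9,0,0],[0,0,0]],
    [0.34,[-0.8,0,0],[0,0,0]],
    [0.34,[-0.8,0,0],[0,0,0]],
    [0.34,[-0.4,0,0],[0,0,0]],
    [0.34,[0,0,0],[0,0,0]],
    [0.34,[0,0,0],[0,0,0]],
  ],
)

```text
t: 26.17
ee_pos: [0.4443, 0.004, 0.1107]
eef_rot: [0.0, 0.692, 0.722, 0.0]
contact_force: [0.2, 0.1, -0.2]
width: 0.029
gripper_force: 0.0
```

```bash
python3 - <<'E'
from h import *
import cv2
im=arm.read_camera("top");cv2.imwrite("pics/top4.png",im[...,::-1])
Jt=np.array([.4595,.1413,.0396])
for x in(-.023,.0215):
    ys=np.r_[np.arange(.026,.040,.001),np.arange(.080,.096,.001)]
    uv=np.mean([proj("top",T(Jt,np.c_[np.full_like(ys,x+d),ys,np.full_like(ys,.055)])) for d in(-.003,0,.003)],0).astype(np.float32)
    p=cv2.remap(im,uv[:,0].copy(),uv[:,1].copy(),cv2.INTER_LINEAR)[:,0]
    print(x," ".join(f"{y*1000:.0f}:{c[0]}/{c[2]}" for y,c in zip(ys,p)))
a=cv2.resize(im[95:240,205:345,::-1],None,fx=4,fy=4,interpolation=cv2.INTER_CUBIC)
cv2.imwrite("pics/end.png",a)
print(arm.sense()['t'],arm.sense()['ee_pos'],arm.sense()['contact_force'])
E
```

```text
-0.023 26:217/214 27:200/195 28:181/172 29:170/147 30:168/124 31:173/105 32:190/99 33:207/92 34:215/92 35:223/91 36:225/92 37:226/93 38:226/93 39:226/94 40:226/94 80:224/92 81:220/91 82:208/87 83:190/82 84:168/79 85:144/78 86:119/79 87:107/85 88:93/92 89:92/96 90:92/100 91:95/103 92:98/105 93:109/115 94:129/134 95:150/154
0.0215 26:213/210 27:195/191 28:178/174 29:167/150 30:155/124 31:162/106 32:178/91 33:192/83 34:203/83 35:214/83 36:217/85 37:220/86 38:220/86 39:220/86 40:221/87 80:226/92 81:226/93 82:226/94 83:226/94 84:226/94 85:226/94 86:225/93 87:220/91 88:214/89 89:192/84 90:171/78 91:145/77 92:121/78 93:114/91 94:122/113 95:137/139
26.2167 [0.4441864  0.0047402  0.11052603] [-0.22402694 -0.32319617 -0.67126477]
```

View pics/end.png

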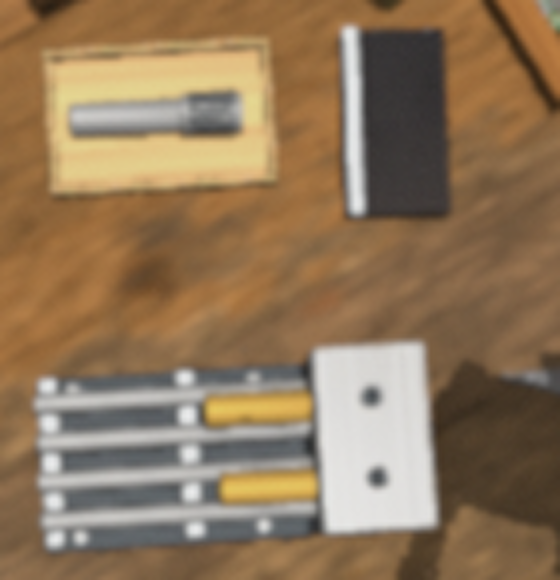

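The picture shows the pin lengthwise in the tray (155,113). Both tubes are in their bores with their grooves at the block face: rears at about 84.3 and 90.4 mm, against targets of 84 and 90. I'm handing it in.

```bash
python3 -c "
from rig import arm
print(arm.finish_job())"
```

```text
the job is handed in; nothing more can be done
None
```

I handed the job in at about 26 s: the pin lies lengthwise in the tray, and by my last top-camera measurement both tube grooves are within about 1 mm of the block's face (limit 3 mm). The hand-in returned no verdict.

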